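Set the drive pulley to its timing mark and pin it

ROBOT

A 6-joint arm with a two-finger parallel gripper is mounted at the origin on the work surface. World frame = base frame: x ahead of the robot, y to its left, z up, the work surface at z = 0. Lengths are in m, angles in rad, forces in N, time in s.
With the tool pointing down it reaches from about 0.25 to 0.725 m from the base axis. Payload 4 kg.
Tool frame: the origin (TCP) lies midway between the tips of the shut fingers; the grasp point (between the pads) lies 19 mm behind it; z points along the fingers, y is the line along which they close (so a half turn about z gives the same grasp; the last joint's range is limited). The gripper opens to 85 mm and grips with 20 to 120 N. Pads are 22 mm wide; open, the fingers measure 114 mm over their backs; the gripper's body (76 mm by 85 mm) begins 54 mm behind the grasp point. The pads swing forward as they close: fully open they stand 13 mm farther back than shut.
Start: joints at [1.11, 0.241, 0.005, 1.335, 0, 1.571], TCP at [0.222, 0.448, 0.231] pointing down, gripper open.
Joint ranges: [-2.72, 2.72], [-1.05, 1.87], [-1.09, 1.28], [-1.99, 2.15], [-1.42, 1.44], [-3.14, 3.14]. Speed limits (rad/s): [2.79, 2.79, 3.14, 3.14, 3.14, 3.14].

INTERFACE

Orientations are given as a unit quaternion [x, y, z, w].
In Python, from workcell import get_obs, camera, job_done, silhouettes gives the robot as it stands. The module is installed in compiled form; this text tells all that it offers.
- The arm moves only by the tool drive_tool, never from a script. Its argument "increments" is a list of rows, each a list of 3 entries, a list of its own where there are three numbers: the shift along the world's x, y, z in mm, then the turn, a rotation vector about the world's x, y, z in degrees, then the opening, from 0 (shut) to 1 (fully open). A call has 1 to 8 rows; each row shifts and turns the commanded pose from where the row before left it; what a row does not reach is not made up. A row lasts 1/12 s, in which the tool goes at most 41.7 mm and 7.16 degrees, less where a joint would pass 70% of its speed; a pose out of reach is approached as far as the arm can. A call is refused whole if a number of a shift passes 41.7 or a number of a turn 7.16, either way. A call with a gripper value outside its range is refused whole. The fingers move at their own pace and stop on an object; the grip force is fixed at half the most. Time passes only in rows, so rows that do not move let the fingers close. It gives the time, the measured TCP pose, the force, the opening and the grip force at its end, in the units of the state.
- get_obs(): the state, without advancing time (a new reading comes with each control period).
- camera(name): name is "scene" or "top" or "wrist"; returns a dict with "image" (480x640x3 uint8, red, green, blue), "K" (3x3 intrinsics, pixels), "view" (4x4, takes a point from world to camera coordinates). Camera axes: x right, y down, z forward; pixel columns grow to the right and rows downward; lengths in m; the calibration is good to about 2 mm. The wrist camera is an equidistant fisheye: a pixel r from the principal point sees the ray r / f radians off the axis. A picture is of the moment at which its call begins. There is no depth.
- job_done(): hands the job in; it is judged then, once.
Trained networks look in a picture, given as the dict that the camera call returned (one of the last four; its "shot" number tells which), for a name from the list of things; names that differ only in an ending like _2 or _b are one class to them, and where a whole thing is asked for, a point or a joint stands for the part that bears it (a point fixed in the world has none). Each returns a list of dicts, best first, with "conf" (0 to 1); they miss things now and then, are a little off and sometimes report something else, mostly with a low value. They report only what shows in the picture. A call takes as long as a camera call. They do not tell look-alikes from the thing itself.
- silhouettes(query, picture): "region" (480x640 bool, what is visible of it) and "bbox" ([left, top, right, bottom] in pixels, round what is visible of it).
The state is a dict: "clock": time; "joint_pos": joint angles; "joint_vel": joint speeds; "tau": joint torques, N m; "eef_pos": TCP position; "tool_rot": TCP orientation; "ft_force": force on the tool from outside, world axes, zero at the start; "ft_torque": the same for the moment, N m; "grip_width": finger opening in m; "grasp_force": force on a finger pad.
Only numpy, scipy, OpenCV 4.12 (cv2) and the standard library are available. Lean on these libraries where they do the work, as an engineer would, in place of code of your own. Each camera call takes 0.05 s, during which the arm holds its last target. There are 200 camera calls.

TASK

On the small belt drive, turn the toothed pulley until the black mark on the rim faces the red pointer. Then take the red timing pin from its blue stand and push it gently, never forcing it, through the hole in the pulley and fully home in the bore of the brass block below (if it stops short, feel about with it to find the bore), and let go. Leave the meter, the relay and the screwdriver where they lie.

Things in the scene. Friction and masses are not known exactly. Their poses are not given: they have to be found in the camera images.
- pulley (a joint): angle of the toothed aluminium pulley about its upright axis, rad: 0 when the mark faces the pointer exactly, positive anticlockwise seen from above; starts between -1.3 and -0.4, stops at -2.2 and 0.6. It stays where it is left; a dry drag of 0.12 N m holds it (about 1.5 N at the rim). A pin passed through its hole carries the pulley along when moved sideways
- drive: the whole drive, fixed on the bench. Grey base plate 200 x 200 x 20 mm; origin under the pulley axis at bench height, x towards the pointer. Between pulley hub (radius 20 mm, up to 69 mm above the bench) and rim run three flat arms, 12 mm thick, tops 55 mm above the bench: one 32 mm wide with the pin hole, at the mark; two 18 mm wide, 120 degrees to either side. The gaps between arms are open
- axis (a point): point on the pulley's axis at the height of the rim's top (77 mm above the bench). Its x axis points to the pointer, z is up. The pulley is turned by its rim: an upright ring round this axis, outer radius 80 mm, wall 12 mm thick (inner radius 68 mm), from 43 to 77 mm above the bench, which can be pinched from above between two arms with one finger inside
- pointer_tip (a point): tip of the red pointer, fixed beside the rim on a post (24 mm wide, from 88 to 100 mm from the axis), 85 mm from the axis and 77 mm above the bench
- mark (a point): outer end of the black engraved mark, on the top of the rim, 80 mm from the axis
- pin_hole (a point): centre of the mouth of the pin hole in the wide arm of the pulley, 52 mm from the axis on the line to the mark, 55 mm above the bench. The hole is a slot 22.5 mm long (along the line from axis to mark) and 13.5 mm wide, 12 mm deep, right through, with a 1.5 mm chamfer
- bore (a point): centre of the top of a square brass block (36 x 36 x 20 mm, clamped at any angle on the base plate under the pulley): 52 mm from the axis towards the pointer, 40 mm above the bench, 3 mm under the pulley. The pin's bore is eccentric: its centre lies 4 mm from this point in an unmeasured direction, to be found by feel. Bore 13.5 mm wide, 20 mm deep, sharp-edged, upright
- pin: the red timing pin, standing loose and upright in its stand: 12 mm thick, 85 mm long, 90 g, with a 1 mm chamfered foot and a round head 20 mm wide and 14 mm tall at its top. Its origin is the centre of its foot, z points up to the head. Fully home its foot is 20 mm above the bench and its top 105 mm
- stand: blue stand block 50 x 50 x 50 mm, fixed; origin at the centre of its underside. The pin stands in a hole 14 mm wide and 40 mm deep in it, its foot 10 mm and its top 95 mm above the bench
- meter: yellow multimeter 170 x 85 x 42 mm lying flat, loose; origin under its centre. Leave alone
- relay: white relay on a metal plate, 45 x 75 x 45 mm, loose; origin under its centre. Leave alone
- driver: screwdriver with orange handle, about 200 mm long, lying on the bench, loose; its origin is under its middle. Leave alone
Mind the look-alikes: they are no part of the job. Of the things like the pin, leave any that is white; of the rest the smaller one is meant.

How it is judged:
By the outcome, as a careful person would: the job done as asked, in the order asked, and still so for the second after the job is handed in, with the robot touching nothing.
It also fails if it takes over 67 s, if anything falls off the work surface, if the arm or the gripper's body presses on something with over 40 N, if the wrist force passes 120 N, or if a joint passes its speed limit or range.

## Working session

There is one attempt and no reset: what is moved stays moved. The work goes in short steps, Python scripts to look and compute and a tool call to move; the robot and the scene stay as the last step left them, time stands still between calls to the robot, and variables do not carry over. Pictures are saved under pics/ and viewed, at most 10 in all, crops included, and the job is handed in when it is done.

Besides the shell and the picture viewer there is one more tool, called by a JSON object that holds its "fn" and its "kwargs", one argument or row to a line. drive_tool: Moves the arm, as the interface text tells. Its arguments: {"type":"object","properties":{"increments":{"type":"array"}},"required":["increments"]}

```bash
mkdir -p pics; cat > h.py <<'E'
import numpy as np, cv2
from workcell import get_obs, camera, job_done, silhouettes
def save(c,n,crop=None,s=1):
    im=c["image"][:,:,::-1]
    if crop: l,t,r,b=crop; im=im[t:b,l:r]
    cv2.imwrite("pics/"+n,cv2.resize(im,None,fx=s,fy=s,interpolation=cv2.INTER_CUBIC))
def ray(c,u,v):
    K,V=c["K"],np.array(c["view"]); d=np.linalg.inv(K)@[u,v,1]; R=V[:3,:3]
    return -R.T@V[:3,3], R.T@d
def atz(c,u,v,z):
    o,d=ray(c,u,v); return o+d*(z-o[2])/d[2]
def proj(c,p):
    V=np.array(c["view"]); q=c["K"]@(V[:3,:3]@np.array(p)+V[:3,3]); return q[:2]/q[2]
E
python3 - <<'E'
from h import *
t=camera("top"); s=camera("scene")
save(t,"top0.png"); save(s,"scene0.png")
for c,n in((t,"top"),(s,"scene")):
    o,d=ray(c,320,240); print(n,o,d,c["K"][0])
    for q in("pulley","drive","pin","stand","meter","relay","driver","bore","mark"):
        try:
            for r in silhouettes(q,c)[:4]: print(q,round(r["conf"],2),r["bbox"],int(r["region"].sum()))
        except Exception as e: print(q,e)
print(get_obs())
E
```

```text
top [0.47470139 0.00325159 1.02709767] [ 0.11308138  0.01368833 -0.99357501] [499.95885839   0.         326.43078848]
pulley 0.58 [284.6, 221.8, 366.7, 309.2] 3001
drive 0.73 [264.4, 208.2, 387.7, 329.1] 9817
pin 0.81 [185.3, 222.0, 207.0, 239.4] 257
pin 0.67 [171.5, 269.5, 184.9, 275.1] 96
pin 0.52 [130.2, 256.4, 152.6, 264.6] 158
stand 0.72 [171.2, 257.9, 205.9, 291.9] 759
stand 0.71 [281.1, 222.6, 369.1, 312.1] 3130
meter 0.58 [493.1, 254.4, 547.9, 344.6] 4141
meter 0.39 [282.2, 221.4, 366.7, 308.5] 2941
meter 0.3 [263.0, 211.3, 388.1, 330.3] 9761
relay 0.76 [180.9, 139.3, 221.3, 177.9] 1012
relay 0.64 [284.1, 225.8, 370.2, 309.2] 3271
driver 0.73 [488.1, 143.4, 542.0, 218.4] 675
bore 0.81 [264.7, 209.7, 388.0, 332.0] 9748
mark 0.77 [283.3, 221.6, 368.9, 310.0] 3044
mark 0.39 [496.5, 143.8, 540.6, 211.7] 639
scene [1.02784222 0.76919135 0.69952618] [-0.39462847 -0.69876729 -0.59673816] [561.84498343   0.         318.90870115]
pulley 0.71 [305.7, 195.6, 385.5, 259.7] 3579
drive 0.64 [277.4, 195.9, 414.1, 296.6] 7896
pin 0.92 [383.8, 286.6, 404.6, 344.9] 663
pin 0.9 [457.2, 333.0, 4
[... 451 characters left out ...]
58.1] 3511
{'clock': 1.0, 'joint_pos': array([1.10996811e+00, 2.40574376e-01, 5.01739403e-03, 1.33521947e+00,
       6.26215519e-06, 1.57080722e+00]), 'joint_vel': array([ 0.00170518,  0.0008581 ,  0.00118802, -0.00123871, -0.0001833 ,
        0.00176801]), 'tau': array([-6.74548719e-04, -3.72215545e+01,  2.52698028e+01,  1.23997455e-03,
       -1.90088222e-04,  6.44820517e-06]), 'eef_pos': array([0.22234348, 0.44784339, 0.23132593]), 'tool_rot': array([ 2.28386009e-01,  9.73570660e-01,  1.03921594e-05, -7.78332892e-07]), 'ft_force': array([0.46632467, 0.15391598, 0.12377319]), 'ft_torque': array([ 0.00801316,  0.0018042 , -0.04542159]), 'grasp_force': 0.0, 'grip_width': 0.08539676834028612}
```

View pics/top0.png

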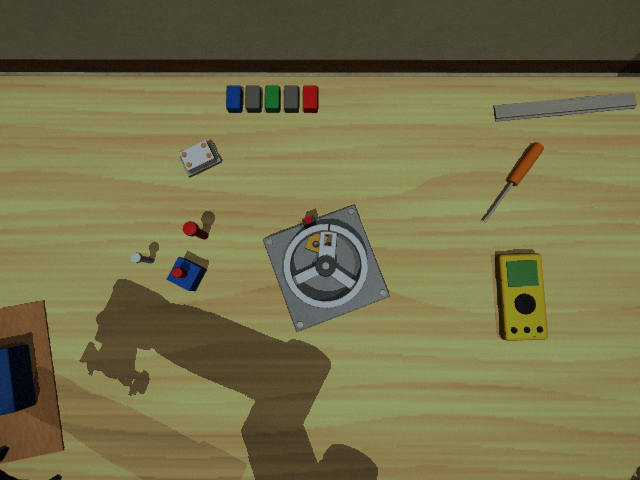

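View pics/scene0.png

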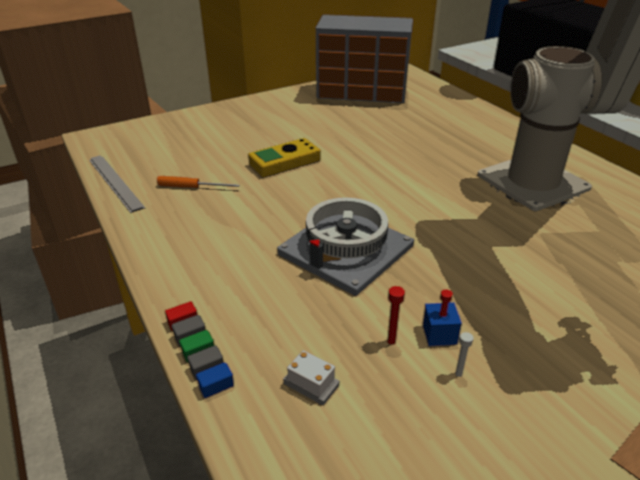

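Candidates for the pin in the top view: red in the blue stand (180,272), larger red free-standing (190,229), white (136,258). The smaller red one in the stand fits. I'll confirm this in an enlarged crop.

```bash
python3 - <<'E'
from h import *
t=camera("top"); s=camera("scene")
A=cv2.resize(t["image"][195:340,255:400],None,fx=4,fy=4,interpolation=cv2.INTER_CUBIC)
B=cv2.resize(t["image"][215:295,165:215],None,fx=4,fy=4,interpolation=cv2.INTER_CUBIC)
B=cv2.copyMakeBorder(B,0,A.shape[0]-B.shape[0],0,0,cv2.BORDER_CONSTANT)
cv2.imwrite("pics/crop1.png",np.hstack([A,B])[:,:,::-1])
np.set_printoptions(precision=4,suppress=True)
r=max(silhouettes("drive",t),key=lambda r:r["conf"])["region"].astype(np.uint8)
b=cv2.minAreaRect(cv2.findNonZero(r)); 
pts=np.array([atz(t,*p,0.02) for p in cv2.boxPoints(b)]); print(pts,pts.mean(0),np.linalg.norm(np.diff(pts,axis=0),axis=1))
# red blobs
for c,n in((t,"top"),(s,"scene")):
    h=cv2.cvtColor(c["image"],cv2.COLOR_RGB2HSV); m=(((h[...,0]<5)|(h[...,0]>174))&(h[...,1]>200)&(h[...,2]>70)).astype(np.uint8)
    k,l,st,ce=cv2.connectedComponentsWithStats(m)
    for i in range(1,k):
        if st[i,4]>8: print(n,st[i],ce[i])
    m=((h[...,0]>105)&(h[...,0]<130)&(h[...,1]>150)).astype(np.uint8)
    k,l,st,ce=cv2.connectedComponentsWithStats(m)
    for i in range(1,k):
        if st[i,4]>100: print(n,"blue",st[i],ce[i], cv2.minAreaRect(cv2.findNonZero((l==i).astype(np.uint8))))
E
```

```text
[[ 0.5998  0.141   0.02  ]
 [ 0.6751 -0.0483  0.02  ]
 [ 0.4778 -0.1234  0.02  ]
 [ 0.4057  0.0624  0.02  ]] [0.5396 0.0079 0.02  ] [0.2038 0.2112 0.1993]
top [303  86  14  23 305] [309.7508  96.8623]
top [303 216   9   8  41] [307.7805 219.1463]
top [183 222  14  13 143] [189.4545 227.9161]
top [172 268  10  10  75] [176.7867 272.24  ]
top blue [226  86  16  27 381] [233.9055  98.5328] ((233.5, 99.0), (26.0, 15.0), 90.0)
top blue [167 257  39  34 658] [187.3617 274.4301] ((185.89999389648438, 274.20001220703125), (30.410520553588867, 26.385601043701172), 26.56505012512207)
top blue [   0  345   36   70 1652] [ 13.8656 380.2427] ((14.123823165893555, 379.36517333984375), (65.64901733398438, 36.29957962036133), 83.1572265625)
scene [310 240   9   6  38] [314.6842 241.8947]
scene [390 287  14  11 134] [396.4925 292.0149]
scene [442 290  10   9  72] [446.4444 293.8333]
scene [166 302  30  20 348] [180.1782 311.6609]
scene blue [487   0  21  38 480] [495.9917  17.3479] ((496.32696533203125, 18.36539077758789), (14.904828071594238, 40.20380783081055), 11.309932708740234)
scene blue [ 424  303   37   42 1188] [441.1574 325.0412] ((441.93646240234375, 323.7928161621094), (40.7856559753418, 36.16047668457031), 86.98721313476562)
scene blue [196 363  36  34 803] [214.3512 378.9838] ((214.82691955566406, 378.86541748046875), (25.07509422302246, 33.614768981933594), 67.61986541748047)
```

View pics/crop1.png

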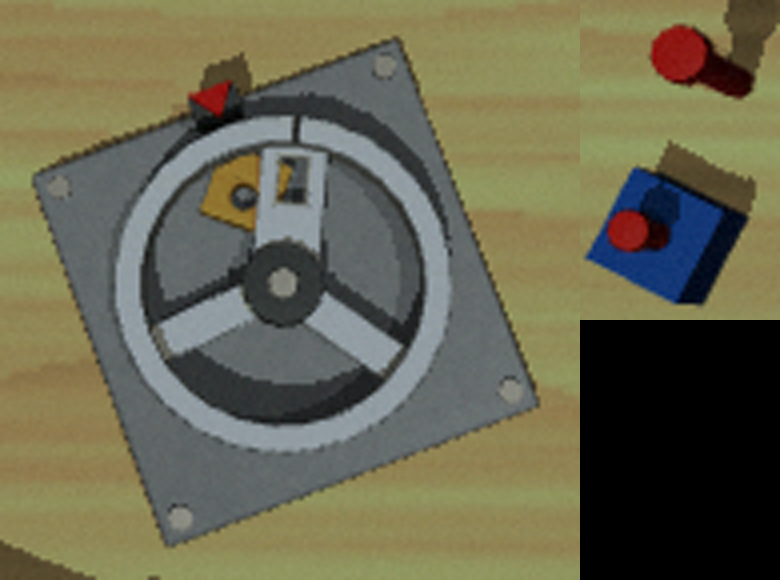

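Crop: the smaller red pin stands in the blue stand (crop 628,230 → image 177,272). The pointer tip is at (217,118), the mark at (296,115), and the brass bore shows in the gap at (243,195), all in crop pixels.

```bash
python3 - <<'E'
from h import *
np.set_printoptions(precision=4,suppress=True)
t=camera("top"); s=camera("scene")
f=lambda x,y,z,ox=255,oy=195: atz(t,(x+.5)/4-.5+ox,(y+.5)/4-.5+oy,z)
C=np.array([f(*p,.02) for p in((400,38),(540,403),(168,546),(34,178))]); c0=C.mean(0)
d=(C[0]-C[1])+(C[3]-C[2]); yaw=np.arctan2(d[1],d[0]); print("plate",c0,yaw, "edge",np.linalg.norm(np.diff(C,axis=0),axis=1))
ax=f(282,283,.077); print("axis ring",ax)
tip=f(217,118,.077); e=tip-ax; print("tip",tip,np.linalg.norm(e),np.arctan2(e[1],e[0]))
mk=f(296,115,.077); e=mk-ax; print("mark",mk,np.linalg.norm(e),np.arctan2(e[1],e[0]))
b=f(243,195,.040); bw=c0[:2]+.052*np.array([np.cos(yaw),np.sin(yaw)])
print("bore seen",b,"block ctr",bw,b[:2]-bw)
h=f(293,178,.055);e=h-ax;print("hole",h,np.linalg.norm(e),np.arctan2(e[1],e[0]))
hd=f(48,230,.095,165,215);print("pin top",hd)
# scene: triangulate axis/pin
for n,p in(("pin top",[*hd[:2],.095]),("tip",tip),("mark",mk)): print(n,p,"scene px",proj(s,p))
def tri(u,v):
    o1,d1=ray(t,*u);o2,d2=ray(s,*v);k=np.linalg.lstsq(np.c_[d1,-d2],o2-o1,rcond=None)[0]
    a=o1+k[0]*d1;b=o2+k[1]*d2;return (a+b)/2,np.linalg.norm(a-b)
print("pin head tri",tri((176.8,272.2),(446.4,293.8)))
R=[r for r in silhouettes("pulley",s)][0]["bbox"]; print(R)
o=cv2.resize(s["image"][185:345,275:475],None,fx=4,fy=3.75,interpolation=cv2.INTER_CUBIC);cv2.imwrite("pics/sc.png",o[:,:,::-1])
E
```

```text
plate [0.5348 0.0048 0.02  ] 0.3608309701520743 edge [0.1978 0.1987 0.1965]
axis ring [0.5343 0.0064 0.077 ]
tip [0.6134 0.0378 0.077 ] 0.08516487501771505 0.37839418749468345
mark [ 0.615  -0.0001  0.077 ] 0.08096621466286402 -0.07970646866072861
bore seen [0.5803 0.026  0.04  ] block ctr [0.5835 0.0231] [-0.0032  0.0029]
hole [0.5871 0.0012 0.055 ] 0.05743776001192641 -0.09695760221198756
pin top [0.5197 0.2829 0.095 ]
pin top [np.float64(0.5197429507608456), np.float64(0.2829182187855558), 0.095] scene px [447.1259 291.6313]
tip [0.6134 0.0378 0.077 ] scene px [320.6367 238.9022]
mark [ 0.615  -0.0001  0.077 ] scene px [310.1017 228.8824]
pin head tri (array([0.5202, 0.2834, 0.091 ]), np.float64(0.001137309439078074))
[304.5, 194.6, 387.3, 260.3]
```

View pics/sc.png

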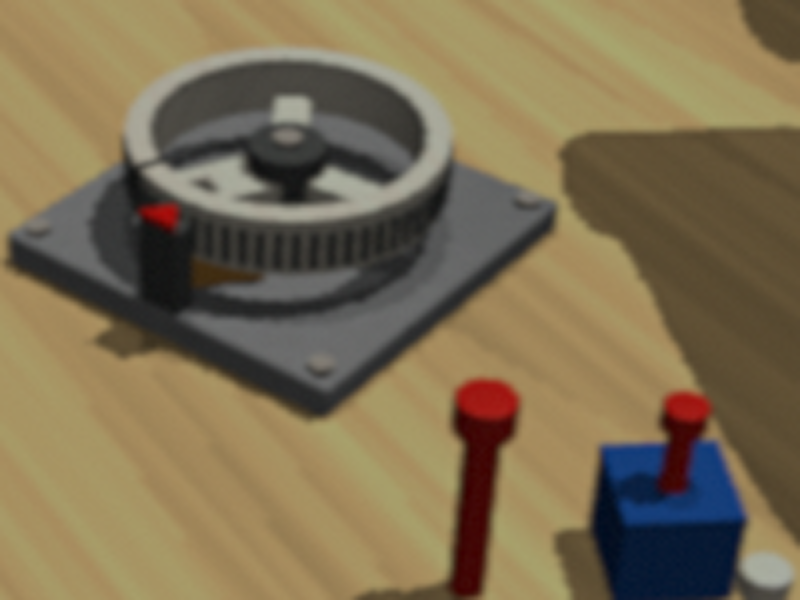

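{"fn": "drive_tool", "kwargs": {
  "increments": [
    [[25,-27,0],[0,0,-4.1],0.47],
    [[25,-27,0],[0,0,-4.1],0.47],
    [[25,-27,0],[0,0,0],0.47],
    [[25,-27,0],[0,0,0],0.47],
    [[25,-27,0],[0,0,0],0.47],
    [[25,-27,0],[0,0,0],0.47],
    [[25,-27,0],[0,0,0],0.47],
    [[25,-27,-5],[0,0,0],0.47]
  ]
}}

```text
clock: 1.97
eef_pos: [0.4239, 0.2307, 0.2273]
tool_rot: [0.297, 0.955, 0.001, 0.001]
ft_force: [0.9, 0.1, 1.0]
grip_width: 0.0403
grasp_force: 0.0
```

{"fn": "drive_tool", "kwargs": {
  "increments": [
    [[25,-27,-5],[0,0,0],0.47],
    [[25,-27,-10],[0,0,0],0.47],
    [[25,-27,-10],[0,0,0],0.47],
    [[25,-27,-10],[0,0,0],0.47],
    [[25,-27,-10],[0,0,0],0.47],
    [[25,-27,-10],[0,0,0],0.47],
    [[4,-3,-30],[0,0,0],0.47],
    [[0,0,0],[0,0,0],0.47]
  ]
}}

```text
clock: 2.63
eef_pos: [0.5748, 0.0641, 0.1358]
tool_rot: [0.299, 0.954, -0.002, -0.004]
ft_force: [-2.1, -0.1, -1.4]
grip_width: 0.0402
grasp_force: 0.0
```

```bash
python3 - <<'E'
from h import *
np.set_printoptions(precision=4,suppress=True)
o=get_obs();print(o["clock"],o["eef_pos"],o["tool_rot"],o["grip_width"],o["joint_pos"],o["ft_force"])
w=camera("wrist");V=np.array(w["view"]);print(w["K"],-V[:3,:3].T@V[:3,3],V[2,:3])
save(w,"w1.png")
E
```

```text
2.6333 [0.5748 0.0641 0.1358] [ 0.2994  0.9541 -0.0018 -0.0037] 0.040201168106096315 [ 0.1113  0.456   0.0619  1.1848 -0.0003  0.7193] [-2.0595 -0.0612 -1.3899]
[[371.6483   0.     315.031 ]
 [  0.     371.6483 247.3101]
 [  0.       0.       1.    ]] [0.5112 0.1104 0.2777] [ 0.2497 -0.1809 -0.9513]
```

View pics/w1.png

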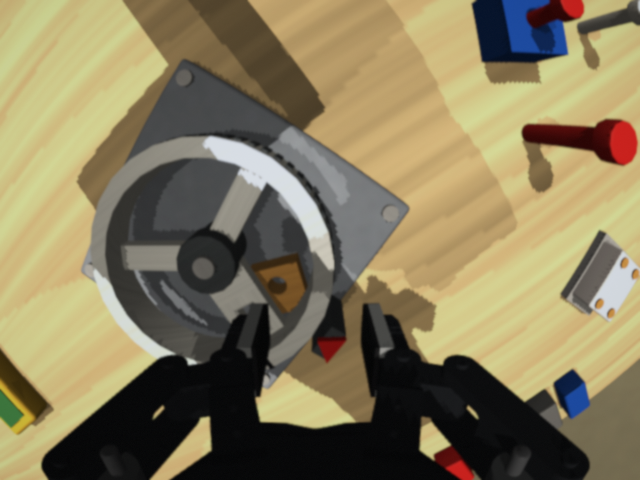

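The wrist view shows the brass block's bore at (277,286) and the hub centre at (203,267). I'll locate both with the fisheye model.

```bash
cat >> h.py <<'E'
def wz(c,u,v,z):
    K,V=c["K"],np.array(c["view"]);x,y=u-K[0,2],v-K[1,2];r=np.hypot(x,y);a=r/K[0,0]
    d=V[:3,:3].T@[np.sin(a)*x/r,np.sin(a)*y/r,np.cos(a)];o=-V[:3,:3].T@V[:3,3]
    return o+d*(z-o[2])/d[2]
E
python3 - <<'E'
from h import *
np.set_printoptions(precision=4,suppress=True)
w=camera("wrist")
g=cv2.cvtColor(w["image"],cv2.COLOR_RGB2HSV)
m=((g[...,0]<6)|(g[...,0]>174))&(g[...,1]>190)&(g[...,2]>110)
m[:, :300]=0;m[:,360:]=0;m[:320]=0;m[370:]=0
ys,xs=np.nonzero(m);P=np.array([wz(w,x,y,.077)for x,y in zip(xs,ys)])
ax=np.array([.5345,.0055]);r=np.linalg.norm(P[:,:2]-ax,axis=1);i=r.argmin();print("tip",P[i],xs[i],ys[i],r[i])
im=w["image"][250:320,235:320];
hub=wz(w,203,267,.069);b=wz(w,277,286,.04);print("hub",hub,"bore",b)
for n,p in(("c1",(184,61)),("c2",(408,208))): print(n,wz(w,*p,.02))
# block corners
for p in((252,268),(300,250),(306,290),(286,313)): print(p,wz(w,*p,.04))
cv2.imwrite("pics/w1c.png",np.hstack([cv2.resize(im,None,fx=6,fy=6,interpolation=cv2.INTER_CUBIC)])[:,:,::-1])
print(get_obs()["eef_pos"])
E
```

```text
tip [0.6183 0.0385 0.077 ] 319 343 0.09007578859858364
hub [0.5367 0.0064 0.069 ] bore [0.582  0.0276 0.04  ]
c1 [0.4113 0.0652 0.02  ]
c2 [0.5927 0.1351 0.02  ]
(252, 268) [0.5611 0.0213 0.04  ]
(300, 250) [0.5694 0.0567 0.04  ]
(306, 290) [0.5961 0.0428 0.04  ]
(286, 313) [0.603 0.02  0.04 ]
[0.575  0.0664 0.14  ]
```

View pics/w1c.png

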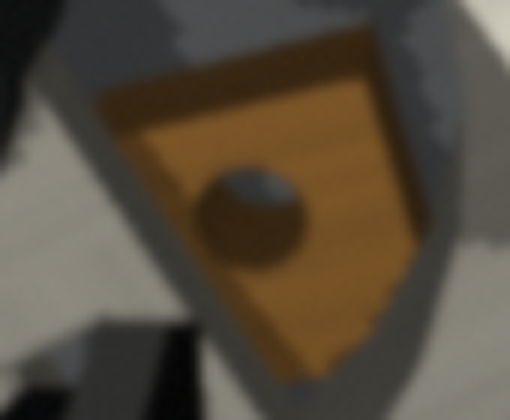

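{"fn": "drive_tool", "kwargs": {
  "increments": [
    [[1,0,-25],[0,0,0],0.47],
    [[0,0,-25],[0,0,0],0.47],
    [[0,0,-20],[0,0,0],0.47],
    [[0,0,-13],[0,0,0],0.47],
    [[0,0,0],[0,0,0],0.3],
    [[0,0,0],[0,0,0],0.1],
    [[0,0,0],[0,0,0],0],
    [[0,0,0],[0,0,0],0]
  ]
}}

```text
clock: 3.4
eef_pos: [0.5779, 0.0678, 0.0603]
tool_rot: [0.297, 0.955, 0.001, 0.001]
ft_force: [-2.5, 0.9, 2.4]
grip_width: 0.0101
grasp_force: 60.8
```

```bash
python3 - <<'E'
from h import *
np.set_printoptions(precision=4,suppress=True)
t=camera("top")
o=get_obs();print(o["clock"],o["eef_pos"],o["tool_rot"],o["grip_width"],o["grasp_force"],o["ft_force"])
im=t["image"][195:340,255:400]
cv2.imwrite("pics/t2.png",cv2.resize(im,None,fx=4,fy=4,interpolation=cv2.INTER_CUBIC)[:,:,::-1])
E
```

```text
3.45 [0.5779 0.0677 0.0602] [0.2971 0.9549 0.0009 0.0008] 0.010763505860948621 61.0249441122869 [-2.3991  1.8708  3.1313]
```

{"fn": "drive_tool", "kwargs": {
  "increments": [
    [[-3.24,2.11,0],[0,0,3],0],
    [[-3.36,1.94,0],[0,0,3],0],
    [[-3.45,1.77,0],[0,0,3],0],
    [[-3.53,1.58,0],[0,0,3],0],
    [[-3.62,1.39,0],[0,0,3],0],
    [[-3.69,1.2,0],[0,0,3],0],
    [[-3.74,1.01,0],[0,0,3],0],
    [[-3.8,0.81,0],[0,0,3],0]
  ]
}}

```text
clock: 4.12
eef_pos: [0.5497, 0.0795, 0.0603]
tool_rot: [0.091, 0.996, 0.001, 0.001]
ft_force: [-2.0, 0.3, 3.5]
grip_width: 0.0105
grasp_force: 61.1
```

{"fn": "drive_tool", "kwargs": {
  "increments": [
    [[0,0,0],[0,0,0],0],
    [[0,0,0],[0,0,0],0]
  ]
}}

```text
clock: 4.28
eef_pos: [0.5497, 0.0795, 0.0602]
tool_rot: [0.093, 0.996, 0.001, 0.001]
ft_force: [-3.7, 2.4, 6.0]
grip_width: 0.0104
grasp_force: 61.6
```

```bash
python3 - <<'E'
from h import *
np.set_printoptions(precision=4,suppress=True)
t=camera("top");w=camera("wrist")
o=get_obs();print(o["clock"],o["eef_pos"],o["tool_rot"],o["grip_width"],o["grasp_force"],o["ft_force"])
A=cv2.resize(t["image"][200:320,265:385],(480,480),interpolation=cv2.INTER_CUBIC)
B=w["image"]; B=B[0:480,100:420]
cv2.imwrite("pics/t3.png",np.hstack([A,B])[:,:,::-1])
E
```

```text
4.3833 [0.5498 0.0794 0.0602] [0.093  0.9957 0.001  0.0011] 0.010223898268985463 61.61694999842439 [-3.1844  1.8361  7.6332]
```

View pics/t3.png

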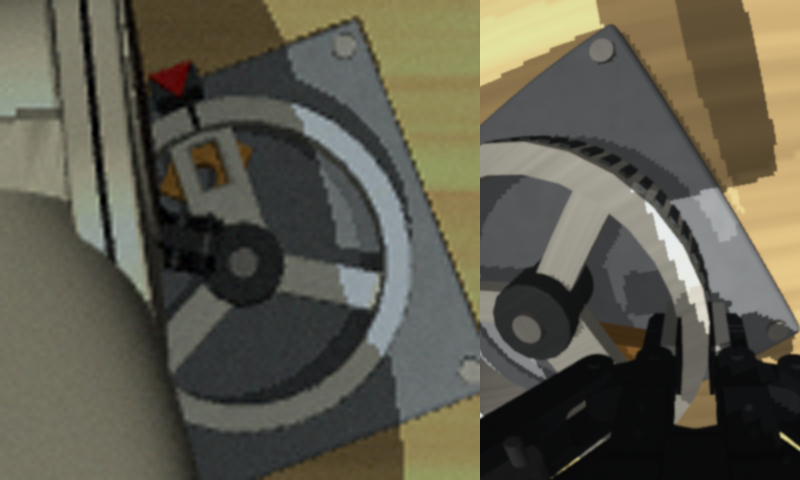

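```bash
python3 - <<'E'
from h import *
np.set_printoptions(precision=4,suppress=True)
t=camera("top");f=lambda x,y,z: atz(t,(x+.5)/4-.5+265,(y+.5)/4-.5+200,z)
hub=f(242,262,.069)
print("hub",hub)
for ax in(hub[:2],np.array([.5345,.006])):
  for n,p,z in(("tip",(178,95),.077),("mark out",(189,107),.077),("mark in",(196,128),.077),("hole",(209,166),.055),("bore",(205,174),.04)):
    q=f(*p,z)[:2]-ax;print(n,q+ax,np.linalg.norm(q),np.arctan2(q[1],q[0]))
# dark mark centroid per ring radius, subpixel
g=cv2.cvtColor(t["image"],cv2.COLOR_RGB2GRAY).astype(np.float32)
for ax in(hub[:2],np.array([.5345,.006])):
  for r in(.070,.073,.076,.078):
    an=np.linspace(.2,.5,121);px=np.array([proj(t,[ax[0]+r*np.cos(a),ax[1]+r*np.sin(a),.077])for a in an],np.float32)
    v=cv2.remap(g,px[:,0].reshape(1,-1),px[:,1].reshape(1,-1),cv2.INTER_LINEAR)[0];d=np.clip(np.median(v)-15-v,0,None);print(r,an[v.argmin()],(d*an).sum()/d.sum(),v.min(),np.median(v))
E
```

```text
hub [0.5353 0.0064 0.069 ]
tip [0.6149 0.0374] 0.08542430565247651 0.37092923199568595
mark out [0.6091 0.032 ] 0.07814413578721442 0.33440558241956303
mark in [0.599  0.0286] 0.06743708376882121 0.3359049108458965
hole [0.5831 0.0227] 0.050538852529531615 0.32934726861002633
bore [0.5808 0.025 ] 0.04915292323421493 0.3883222719626855
tip [0.6149 0.0374] 0.08629905527780589 0.3719883763118108
mark out [0.6091 0.032 ] 0.07901501219829231 0.33596582273140907
mark in [0.599  0.0286] 0.06830815677256596 0.33769059361352954
hole [0.5831 0.0227] 0.05140915659429868 0.3318309812542246
bore [0.5808 0.025 ] 0.050029139844834605 0.3898449124686323
0.07 0.3225 0.3264962768805124 23.545898 91.09473
0.073 0.3275 0.32143806879610687 17.1875 90.85547
0.076 0.315 0.3257586887580092 20.519531 89.125
0.078 0.33 0.3241751034732238 17.640625 75.203125
0.07 0.32 0.32788395738006026 17.408203 89.38672
0.073 0.3325 0.32463724607538674 17.5625 90.958984
0.076 0.32 0.3276268336019173 19.552734 89.95117
0.078 0.3375 0.3259458177030006 17.75 85.69336
```

{"fn": "drive_tool", "kwargs": {
  "increments": [
    [[-2.8,0.5,0],[0,0,2.2],0],
    [[0,0,0],[0,0,0],0],
    [[0,0,0],[0,0,0],0],
    [[0,0,0],[0,0,0],0.3],
    [[0,0,0],[0,0,0],0.47],
    [[0,0,0],[0,0,0],0.47],
    [[0,0,20],[0,0,0],0.47],
    [[0,0,30],[0,0,0],0.47]
  ]
}}

```text
clock: 5.1
eef_pos: [0.5435, 0.0785, 0.1054]
tool_rot: [0.074, 0.997, -0.001, -0.004]
ft_force: [-0.0, 0.3, -0.3]
grip_width: 0.0402
grasp_force: 0.0
```

{"fn": "drive_tool", "kwargs": {
  "increments": [
    [[0,30,20],[0,0,0],0.47],
    [[0,40,10],[0,0,0],0.47],
    [[0,40,0],[0,0,0],0.47],
    [[-10,38,0],[0,0,0],0.47],
    [[-10,20,0],[0,0,0],0.47],
    [[0,0,0],[0,0,0],0.47],
    [[0,0,0],[0,0,0],0.47]
  ]
}}

```text
clock: 5.68
eef_pos: [0.5257, 0.2482, 0.138]
tool_rot: [0.072, 0.997, -0.0, 0.0]
ft_force: [0.1, -0.4, 0.4]
grip_width: 0.0401
grasp_force: 0.0
```

```bash
python3 - <<'E'
from h import *
np.set_printoptions(precision=4,suppress=True)
t=camera("top");w=camera("wrist")
o=get_obs();print(o["clock"],o["eef_pos"],o["tool_rot"],o["grip_width"],o["ft_force"])
g=cv2.cvtColor(t["image"],cv2.COLOR_RGB2GRAY).astype(np.float32)
for ax in(np.array([.5353,.0064]),np.array([.5345,.006])):
  for r in(.070,.073,.076,.078):
    an=np.linspace(.2,.5,121);px=np.array([proj(t,[ax[0]+r*np.cos(a),ax[1]+r*np.sin(a),.077])for a in an],np.float32)
    v=cv2.remap(g,px[:,0].reshape(1,-1),px[:,1].reshape(1,-1),cv2.INTER_LINEAR)[0];d=np.clip(np.median(v)-15-v,0,None);print(r,an[v.argmin()],(d*an).sum()/d.sum(),v.min(),np.median(v))
A=cv2.resize(t["image"][200:320,265:385],(480,480),interpolation=cv2.INTER_CUBIC)
B=w["image"][:,140:460]
cv2.imwrite("pics/t4.png",np.hstack([A,B])[:,:,::-1])
E
```

```text
5.7833 [0.5263 0.2464 0.138 ] [ 0.0736  0.9973 -0.0004 -0.    ] 0.03993342298420667 [ 0.046   0.2104 -0.175 ]
0.07 0.37 0.3628882795034645 32.168945 167.22559
0.073 0.355 0.36644657054069646 49.375 168.75
0.076 0.36750000000000005 0.3623486906577578 32.40625 167.78906
0.078 0.35750000000000004 0.3662319549415022 44.25 137.41797
0.07 0.375 0.36739795250694157 39.498047 164.125
0.073 0.36250000000000004 0.3687420665210937 41.14258 168.91895
0.076 0.37250000000000005 0.36397571199455675 50.58203 168.5
0.078 0.36250000000000004 0.3646027771802662 40.78418 161.38281
```

View pics/t4.png

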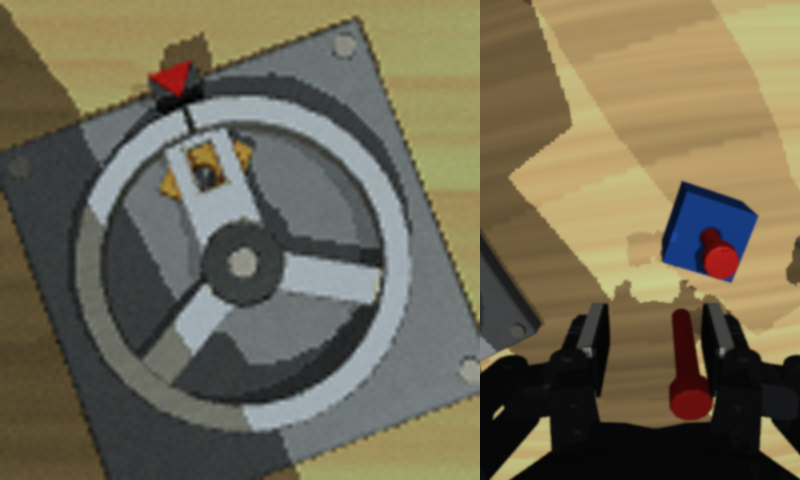

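Mark now lines up with the pointer (mark 183,106 to 193,132; tip 178,97). The stand pin's head is at wrist pixel (380,263), with the bigger red pin nearby. I'll measure both.

```bash
python3 - <<'E'
from h import *
np.set_printoptions(precision=4,suppress=True)
t=camera("top");s=camera("scene");w=camera("wrist")
def tri(u,v):
    o1,d1=ray(t,*u);o2,d2=ray(s,*v);k=np.linalg.lstsq(np.c_[d1,-d2],o2-o1,rcond=None)[0]
    a=o1+k[0]*d1;b=o2+k[1]*d2;return (a+b)/2,np.linalg.norm(a-b)
print("big",tri((189.5,228),(396.5,292)),"white",tri((135.5,257.5),(466,338)),"pin",tri((176.8,272.2),(446.4,293.8)))
h=cv2.cvtColor(w["image"],cv2.COLOR_RGB2HSV);m=(((h[...,0]<5)|(h[...,0]>174))&(h[...,1]>190)&(h[...,2]>130)).astype(np.uint8)
k,l,st,ce=cv2.connectedComponentsWithStats(m)
for i in range(1,k):
    if st[i,4]>60: print(st[i],ce[i],wz(w,*ce[i],.095),wz(w,*ce[i],.13))
o=get_obs();print(o["eef_pos"],o["joint_pos"])
E
```

```text
big (array([0.6012, 0.2571, 0.1103]), np.float64(0.0012603861179248561)) white (array([0.5489, 0.3658, 0.08  ]), np.float64(0.002387049411238522)) pin (array([0.5202, 0.2834, 0.091 ]), np.float64(0.001137309439078074))
[368 245  32  32 808] [383.4517 260.1584] [0.5212 0.2838 0.095 ] [0.5074 0.2789 0.13  ]
[ 88 396  14  13  99] [ 94.2525 403.0101] [0.6083 0.0615 0.095 ] [0.578  0.0987 0.13  ]
[0.5266 0.2458 0.1382] [ 0.4368  0.4533  0.0643  1.1819 -0.0003  0.5857]
```

{"fn": "drive_tool", "kwargs": {
  "increments": [
    [[-2,12.5,0],[0,0,6],0.47],
    [[-2,12.5,0],[0,0,6],0.47],
    [[-1.5,12.5,0],[0,0,6],0.47],
    [[0,0.3,0],[0,0,6],0.47],
    [[0,0,0],[0,0,5.4],0.47],
    [[0,0,-15],[0,0,0],0.47],
    [[0,0,-25],[0,0,0],0.47],
    [[0,0,-27],[0,0,0],0.47]
  ]
}}

```text
clock: 6.6
eef_pos: [0.5226, 0.2845, 0.0723]
tool_rot: [-0.181, 0.983, 0.001, 0.002]
ft_force: [0.4, -0.3, -0.6]
grip_width: 0.0403
grasp_force: 0.0
```

{"fn": "drive_tool", "kwargs": {
  "increments": [
    [[0,0,0],[0,0,0],0.47],
    [[0,0,0],[0,0,0],0.3],
    [[0,0,0],[0,0,0],0.15],
    [[0,0,0],[0,0,0],0.0],
    [[0,0,0],[0,0,0],0.0],
    [[0,0,0],[0,0,0],0.0]
  ]
}}

```text
clock: 7.1
eef_pos: [0.5214, 0.2853, 0.0726]
tool_rot: [-0.182, 0.983, 0.0, 0.001]
ft_force: [0.1, 0.1, -0.9]
grip_width: 0.0177
grasp_force: 58.5
```

{"fn": "drive_tool", "kwargs": {
  "increments": [
    [[0,0,8],[0,0,0],0],
    [[0,0,12],[0,0,0],0],
    [[0,0,20],[0,0,0],0],
    [[0,0,25],[0,0,0],0],
    [[0,0,25],[0,0,0],0],
    [[0,0,10],[0,0,0],0],
    [[0,0,0],[0,0,0],0],
    [[0,0,0],[0,0,0],0]
  ]
}}

```text
clock: 7.77
eef_pos: [0.5208, 0.2851, 0.1717]
tool_rot: [-0.182, 0.983, 0.0, 0.001]
ft_force: [-0.8, 0.0, -2.0]
grip_width: 0.0179
grasp_force: 58.6
```

```bash
python3 - <<'E'
from h import *
np.set_printoptions(precision=4,suppress=True)
w=camera("wrist");s=camera("scene")
o=get_obs();print(o["clock"],o["eef_pos"],o["tool_rot"],o["grip_width"],o["ft_force"],o["grasp_force"])
B=w["image"][:,160:480];S=cv2.resize(s["image"][200:360,360:520],(480,480),interpolation=cv2.INTER_CUBIC)
cv2.imwrite("pics/p5.png",np.hstack([S,B])[:,:,::-1])
E
```

```text
7.8667 [0.5196 0.2845 0.1696] [-0.1823  0.9833 -0.0004 -0.0015] 0.017654854470407905 [ 0.6558 -0.3615 -0.9849] 58.561797738075256
```

View pics/p5.png

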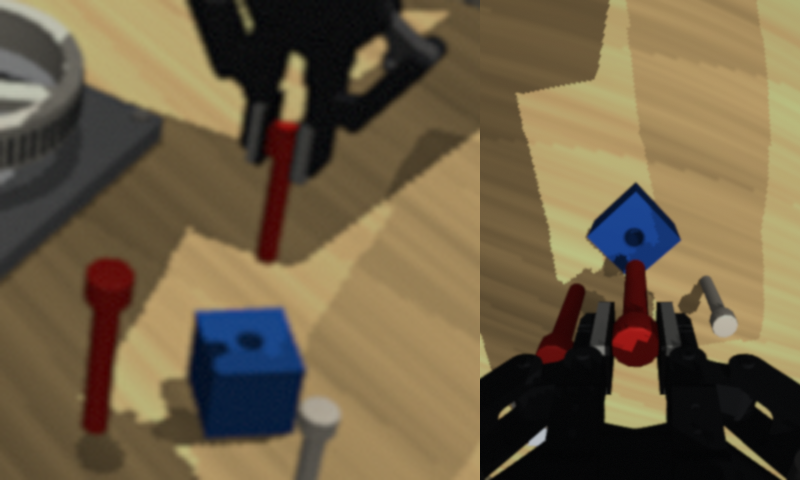

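Left: pin hangs from the fingers, stand empty, the two look-alikes untouched. Right: pin foot at wrist pixel (316,262), head at (315,345). Next I'll check its tilt.

```bash
python3 - <<'E'
from h import *
from scipy.spatial.transform import Rotation as Ro
np.set_printoptions(precision=4,suppress=True)
w=camera("wrist");o=get_obs();T=o["eef_pos"];R=Ro.from_quat(o["tool_rot"]).as_matrix()
h=cv2.cvtColor(w["image"],cv2.COLOR_RGB2HSV);m=((h[...,0]<6)|(h[...,0]>174))&(h[...,1]>150)&(h[...,2]>40)
m[:,:285]=0;m[:,350:]=0
ys,xs=np.nonzero(m);tr=ys.min();br=ys.max();ct=xs[ys<=tr+4].mean();cb=xs[(ys>335)].mean();print(tr,br,ct,cb)
V=np.array(w["view"]);cam=-V[:3,:3].T@V[:3,3];u=cam[:2]-T[:2];u/=np.linalg.norm(u)
f=wz(w,ct,tr-.5,T[2]-.0626)[:2]-.0055*u
hd=wz(w,cb,br+.5,T[2]+.0224)[:2]+.010*u
print("T",T,"foot-T tool",R.T[:2,:2]@(f-T[:2]),"head-T tool",R.T[:2,:2]@(hd-T[:2]),"foot",f,"head",hd,"u",u, "toolx",R[:2,0],"tooly",R[:2,1])
E
```

```text
261 365 314.7368421052632 314.79816513761466
T [0.5195 0.2844 0.1693] foot-T tool [-0.0018 -0.0007] head-T tool [ 0.0008 -0.0007] foot [0.5214 0.2843] head [0.5189 0.2834] u [-0.9317 -0.3633] toolx [-0.9336 -0.3584] tooly [-0.3584  0.9336]
```

{"fn": "drive_tool", "kwargs": {
  "increments": [
    [[4,-16,0],[0,0,0],0],
    [[7.8,-33,0],[0,0,0],0],
    [[7.8,-33,0],[0,0,0],0],
    [[7.8,-33,0],[0,0,0],0],
    [[7.8,-33,0],[0,0,0],0],
    [[7.8,-33,0],[0,0,0],0],
    [[7.8,-33,0],[0,0,0],0],
    [[7.8,-33,0],[0,0,0],0]
  ]
}}

```text
clock: 8.58
eef_pos: [0.5783, 0.0363, 0.1695]
tool_rot: [-0.182, 0.983, 0.0, -0.002]
ft_force: [1.0, -0.5, -1.0]
grip_width: 0.0177
grasp_force: 58.7
```

{"fn": "drive_tool", "kwargs": {
  "increments": [
    [[3.6,-13,0],[0,0,0],0],
    [[0,0,0],[0,0,0],0],
    [[0,0,0],[0,0,0],0],
    [[0,0,0],[0,0,0],0]
  ]
}}

```text
clock: 8.92
eef_pos: [0.5821, 0.0258, 0.1703]
tool_rot: [-0.183, 0.983, 0.0, -0.001]
ft_force: [0.1, -1.0, -1.5]
grip_width: 0.0178
grasp_force: 58.7
```

```bash
python3 - <<'E'
from h import *
from scipy.spatial.transform import Rotation as Ro
np.set_printoptions(precision=4,suppress=True)
w=camera("wrist");o=get_obs();T=o["eef_pos"];R=Ro.from_quat(o["tool_rot"]).as_matrix()
print(o["clock"],T,o["tool_rot"],o["ft_force"],o["joint_pos"])
save(w,"w6.png",(200,120,440,400),2)
E
```

```text
8.9667 [0.5822 0.0262 0.1706] [-0.183   0.9831  0.0004 -0.0007] [-0.3538  0.097  -0.7225] [ 0.0447  0.4361  0.1246  1.2608  0.0006 -0.3233]
```

View pics/w6.png

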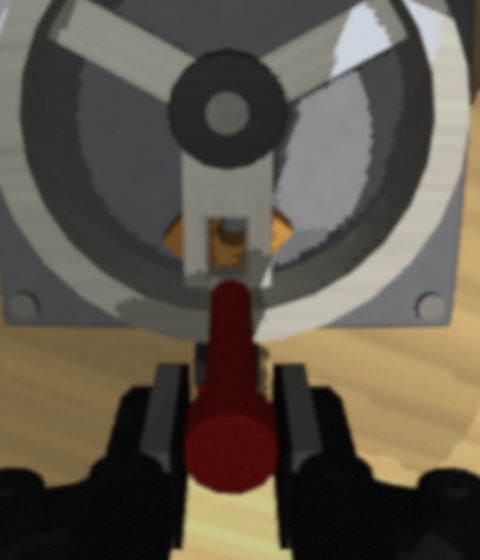

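The wrist crop shows the arm and slot nearly in line with the pin (slot centre x≈229, pin x≈231), and the bore a bit to the right and inward at about (233,226).

```bash
python3 - <<'E'
from h import *
from scipy.spatial.transform import Rotation as Ro
np.set_printoptions(precision=2,suppress=True)
w=camera("wrist");o=get_obs();T=o["eef_pos"]
er=np.array([.9338,.3579]);et=np.array([-.3579,.9338]);ax=np.array([.536,.0066])
f=lambda x,y,z:wz(w,x/2+200-.25,y/2+120-.25,z)[:2]
def pr(n,p): q=(p-ax)*1000;print(n,"r,t",q@er,q@et,"xy",p*1000)
pr("hub",f(227,113,.069));pr("slot L",f(208,240,.055));pr("slot R",f(250,240,.055));pr("slot inner",f(229,217,.055))
pr("arm L",f(184,250,.055));pr("arm R",f(274,250,.055))
pr("bore bottom",f(233,244,.04));pr("bore c",f(233,226,.04));pr("bore R",f(248,226,.04));pr("bore L",f(217,226,.04))
pr("foot camside edge",f(231,280,T[2]-.0626));pr("TCP",T[:2])
g=w["image"][120+100:120+136,300:330].astype(int)
cv2.imwrite("/tmp/x.png",g)
for y in range(226,244,2): print(y,w["image"][y,300:330].sum(1))
E
```

```text
hub r,t 1.9461543356213094 0.05200943124674917 xy [537.8    7.35]
slot L r,t 49.82904061188734 -6.870550697565882 xy [584.99  18.02]
slot R r,t 49.814276540221705 8.327761354342668 xy [579.53  32.2 ]
slot inner r,t 41.19852310374632 0.7229989405477735 xy [574.21  22.02]
arm L r,t 53.63693560053158 -15.63928915970742 xy [591.68  11.19]
arm R r,t 53.60493899007899 17.099683991600685 xy [579.93  41.75]
bore bottom r,t 56.02653444101244 2.250935565493215 xy [587.51  28.75]
bore c r,t 48.846323511549585 2.2347383250765276 xy [580.81  26.17]
bore R r,t 48.838421497136004 7.94618508329175 xy [578.76  31.5 ]
bore L r,t 48.85130038739143 -3.8565189632057564 xy [582.99  20.48]
foot camside edge r,t 45.71257013197757 1.3669617215979493 xy [578.19  24.24]
TCP r,t 50.32684136703641 1.9115691115351012 xy [582.31  26.4 ]
226 [368 366 360 359 357 355 355 356 354 350 354 353 357 360 364 360 361 366
 369 369 366 365 363 363 366 372 371 367 364 362]
228 [363 346 318 289 267 252 253 262 260 254 248 254 258 269 275 275 276 278
 282 280 282 287 295 313 339 362 370 366 364 359]
230 [361 339 302 259 198 173
[... 278 characters left out ...]
 150 171 186 191 194 196
 194 189 176 186 240 297 336 362 370 368 366 363]
236 [363 340 303 255 194 159 151 146 125 103  96  98 104 112 121 125 129 130
 127 122 127 160 233 296 336 362 371 366 366 361]
238 [363 342 304 256 196 169 184 191 167 132 111 102 102 105 107 106 110 110
 110 109 122 159 236 299 338 361 369 368 363 364]
240 [362 345 308 258 201 184 197 209 204 183 155 137 120 112 111 109 113 115
 112 115 129 171 240 301 340 362 371 365 364 364]
242 [363 342 306 257 195 175 180 201 214 217 206 197 189 174 168 159 153 154
 157 171 179 201 250 302 334 354 353 351 352 359][ WARN:0@1.398] global loadsave.cpp:1063 imwrite_ Unsupported depth image for selected encoder is fallbacked to CV_8U.
```

{"fn": "drive_tool", "kwargs": {
  "increments": [
    [[-1.7,-1.1,0],[0,0,0],0],
    [[0,0,-15],[0,0,0],0],
    [[0,0,-15],[0,0,0],0],
    [[0,0,-10],[0,0,0],0],
    [[0,0,-5],[0,0,0],0],
    [[0,0,-3],[0,0,0],0],
    [[0,0,0],[0,0,0],0],
    [[0,0,0],[0,0,0],0]
  ]
}}

```text
clock: 9.68
eef_pos: [0.5814, 0.024, 0.1238]
tool_rot: [-0.182, 0.983, -0.0, 0.0]
ft_force: [0.1, 0.1, -0.3]
grip_width: 0.0177
grasp_force: 58.7
```

{"fn": "drive_tool", "kwargs": {
  "increments": [
    [[0,0,-2],[0,0,0],0],
    [[0,0,-2],[0,0,0],0],
    [[0,0,-2],[0,0,0],0],
    [[0,0,0],[0,0,0],0],
    [[0,0,0],[0,0,0],0]
  ]
}}

```text
clock: 10.1
eef_pos: [0.581, 0.0238, 0.1172]
tool_rot: [-0.182, 0.983, 0.0, -0.0]
ft_force: [-0.0, 0.6, -0.9]
grip_width: 0.0172
grasp_force: 58.7
```

{"fn": "drive_tool", "kwargs": {
  "increments": [
    [[0,0,-1.5],[0,0,0],0],
    [[0,0,-1.5],[0,0,0],0],
    [[0,0,0],[0,0,0],0],
    [[0,0,0],[0,0,0],0]
  ]
}}

```text
clock: 10.43
eef_pos: [0.581, 0.0239, 0.1141]
tool_rot: [-0.182, 0.983, 0.0, -0.0]
ft_force: [0.5, 0.3, -1.1]
grip_width: 0.0179
grasp_force: 58.7
```

{"fn": "drive_tool", "kwargs": {
  "increments": [
    [[0,0,-1.5],[0,0,0],0],
    [[0,0,-1.5],[0,0,0],0],
    [[0,0,0],[0,0,0],0],
    [[0,0,0],[0,0,0],0]
  ]
}}

```text
clock: 10.77
eef_pos: [0.581, 0.0239, 0.1111]
tool_rot: [-0.182, 0.983, 0.0, -0.0]
ft_force: [-0.7, -1.5, -1.7]
grip_width: 0.0181
grasp_force: 58.7
```

{"fn": "drive_tool", "kwargs": {
  "increments": [
    [[0,0,-2],[0,0,0],0],
    [[0,0,-2],[0,0,0],0],
    [[0,0,-1.5],[0,0,0],0],
    [[0,0,0],[0,0,0],0],
    [[0,0,0],[0,0,0],0]
  ]
}}

```text
clock: 11.18
eef_pos: [0.5809, 0.0239, 0.1056]
tool_rot: [-0.182, 0.983, 0.0, -0.0]
ft_force: [0.8, -0.8, -0.8]
grip_width: 0.0177
grasp_force: 58.7
```

{"fn": "drive_tool", "kwargs": {
  "increments": [
    [[-0.6,1.6,0],[0,0,0],0],
    [[0,0,0],[0,0,0],0],
    [[0,0,-1],[0,0,0],0],
    [[0,0,-1],[0,0,0],0],
    [[0,0,-1],[0,0,0],0],
    [[0,0,0],[0,0,0],0],
    [[0,0,0],[0,0,0],0]
  ]
}}

```text
clock: 11.77
eef_pos: [0.5806, 0.0253, 0.1027]
tool_rot: [-0.182, 0.983, -0.0, 0.0]
ft_force: [1.6, -1.3, -0.8]
grip_width: 0.0176
grasp_force: 58.6
```

{"fn": "drive_tool", "kwargs": {
  "increments": [
    [[0,0,-1],[0,0,0],0],
    [[0,0,-1],[0,0,0],0],
    [[0,0,0],[0,0,0],0],
    [[0,0,0],[0,0,0],0]
  ]
}}

```text
clock: 12.1
eef_pos: [0.5808, 0.0254, 0.1012]
tool_rot: [-0.182, 0.983, -0.0, 0.0]
ft_force: [1.0, -0.6, 2.9]
grip_width: 0.0179
grasp_force: 59.0
```

{"fn": "drive_tool", "kwargs": {
  "increments": [
    [[0,0,-1],[0,0,0],0],
    [[0,0,0],[0,0,0],0],
    [[0,0,0],[0,0,0],0]
  ]
}}

```text
clock: 12.35
eef_pos: [0.5805, 0.0257, 0.0998]
tool_rot: [-0.182, 0.983, 0.0, 0.0]
ft_force: [-0.4, 0.2, 1.6]
grip_width: 0.0177
grasp_force: 58.9
```

{"fn": "drive_tool", "kwargs": {
  "increments": [
    [[0,0,-1],[0,0,0],0],
    [[0,0,-1],[0,0,0],0],
    [[0,0,0],[0,0,0],0],
    [[0,0,0],[0,0,0],0]
  ]
}}

```text
clock: 12.68
eef_pos: [0.5803, 0.0257, 0.0974]
tool_rot: [-0.182, 0.983, 0.0, -0.0]
ft_force: [0.8, -0.9, -0.0]
grip_width: 0.0177
grasp_force: 58.8
```

{"fn": "drive_tool", "kwargs": {
  "increments": [
    [[0,0,-1],[0,0,0],0],
    [[0,0,-1],[0,0,0],0],
    [[0,0,0],[0,0,0],0],
    [[0,0,0],[0,0,0],0]
  ]
}}

```text
clock: 13.02
eef_pos: [0.5803, 0.0256, 0.0956]
tool_rot: [-0.182, 0.983, 0.0, -0.0]
ft_force: [1.3, 0.1, 0.4]
grip_width: 0.0176
grasp_force: 58.8
```

In the bore. Home is at TCP about 0.0826, so I'll keep going gently.

{"fn": "drive_tool", "kwargs": {
  "increments": [
    [[0,0,-1.5],[0,0,0],0],
    [[0,0,-1.5],[0,0,0],0],
    [[0,0,-1],[0,0,0],0],
    [[0,0,0],[0,0,0],0],
    [[0,0,0],[0,0,0],0]
  ]
}}

```text
clock: 13.43
eef_pos: [0.5803, 0.0255, 0.0915]
tool_rot: [-0.182, 0.983, 0.0, -0.0]
ft_force: [1.2, 1.0, -0.2]
grip_width: 0.0176
grasp_force: 58.8
```

{"fn": "drive_tool", "kwargs": {
  "increments": [
    [[0,0,-1.5],[0,0,0],0],
    [[0,0,-1.5],[0,0,0],0],
    [[0,0,-1],[0,0,0],0],
    [[0,0,0],[0,0,0],0],
    [[0,0,0],[0,0,0],0]
  ]
}}

```text
clock: 13.85
eef_pos: [0.5803, 0.0255, 0.0876]
tool_rot: [-0.182, 0.983, 0.0, -0.0]
ft_force: [1.0, 1.2, 0.6]
grip_width: 0.0177
grasp_force: 58.9
```

{"fn": "drive_tool", "kwargs": {
  "increments": [
    [[0,0,-1],[0,0,0],0],
    [[0,0,-1],[0,0,0],0],
    [[0,0,-1],[0,0,0],0],
    [[0,0,0],[0,0,0],0],
    [[0,0,0],[0,0,0],0]
  ]
}}

```text
clock: 14.27
eef_pos: [0.5804, 0.0255, 0.0846]
tool_rot: [-0.182, 0.983, 0.0, -0.0]
ft_force: [-0.1, 0.7, 1.2]
grip_width: 0.0176
grasp_force: 58.9
```

{"fn": "drive_tool", "kwargs": {
  "increments": [
    [[0,0,-0.8],[0,0,0],0],
    [[0,0,-0.8],[0,0,0],0],
    [[0,0,0],[0,0,0],0],
    [[0,0,0],[0,0,0],0]
  ]
}}

```text
clock: 14.6
eef_pos: [0.5805, 0.0255, 0.0831]
tool_rot: [-0.182, 0.983, 0.0, -0.0]
ft_force: [1.6, 1.5, 1.1]
grip_width: 0.0176
grasp_force: 58.9
```

{"fn": "drive_tool", "kwargs": {
  "increments": [
    [[0,0,-0.6],[0,0,0],0],
    [[0,0,0],[0,0,0],0],
    [[0,0,0],[0,0,0],0]
  ]
}}

```text
clock: 14.85
eef_pos: [0.5805, 0.0255, 0.0826]
tool_rot: [-0.182, 0.983, 0.0, -0.0]
ft_force: [0.1, 1.2, 1.3]
grip_width: 0.0176
grasp_force: 59.0
```

{"fn": "drive_tool", "kwargs": {
  "increments": [
    [[0,0,-0.6],[0,0,0],0],
    [[0,0,0],[0,0,0],0],
    [[0,0,0],[0,0,0],0]
  ]
}}

```text
clock: 15.1
eef_pos: [0.5806, 0.0255, 0.0822]
tool_rot: [-0.182, 0.983, 0.0, 0.0]
ft_force: [0.3, 1.4, 3.4]
grip_width: 0.018
grasp_force: 59.1
```

{"fn": "drive_tool", "kwargs": {
  "increments": [
    [[0,0,-0.6],[0,0,0],0],
    [[0,0,0],[0,0,0],0],
    [[0,0,0],[0,0,0],0]
  ]
}}

```text
clock: 15.35
eef_pos: [0.5809, 0.0256, 0.0821]
tool_rot: [-0.182, 0.983, 0.0, 0.001]
ft_force: [-1.1, 1.3, 5.0]
grip_width: 0.0176
grasp_force: 59.3
```

Bottom felt at 5 N, at the expected height. Releasing and backing off.

{"fn": "drive_tool", "kwargs": {
  "increments": [
    [[0,0,0.5],[0,0,0],0.1],
    [[0,0,0],[0,0,0],0.3],
    [[0,0,0],[0,0,0],0.45],
    [[0,0,0],[0,0,0],0.45],
    [[0,0,10],[0,0,0],0.45],
    [[0,0,25],[0,0,0],0.45],
    [[0,0,30],[0,0,0],0.45],
    [[0,0,30],[0,0,0],0.45]
  ]
}}

```text
clock: 16.02
eef_pos: [0.5797, 0.0252, 0.1777]
tool_rot: [-0.182, 0.983, -0.0, -0.001]
ft_force: [-0.1, 0.4, 0.4]
grip_width: 0.0383
grasp_force: 0.0
```

{"fn": "drive_tool", "kwargs": {
  "increments": [
    [[-10,30,20],[0,0,0],0.45],
    [[-10,35,0],[0,0,0],0.45],
    [[-10,35,0],[0,0,0],0.45],
    [[-10,35,0],[0,0,0],0.45],
    [[-10,35,0],[0,0,0],0.45],
    [[0,20,0],[0,0,0],0.45],
    [[0,0,0],[0,0,0],0.45],
    [[0,0,0],[0,0,0],0.45]
  ]
}}

```text
clock: 16.68
eef_pos: [0.5302, 0.2164, 0.1973]
tool_rot: [-0.183, 0.983, -0.0, 0.0]
ft_force: [-0.7, -0.1, -0.4]
grip_width: 0.0384
grasp_force: 0.0
```

```bash
python3 - <<'E'
from h import *
np.set_printoptions(precision=4,suppress=True)
t=camera("top");s=camera("scene");o=get_obs();print(o["clock"],o["eef_pos"],o["ft_force"])
def red(c,box):
    h=cv2.cvtColor(c["image"],cv2.COLOR_RGB2HSV);m=(((h[...,0]<5)|(h[...,0]>174))&(h[...,1]>150)&(h[...,2]>60)).astype(np.uint8)
    k,l,st,ce=cv2.connectedComponentsWithStats(m)
    for i in range(1,k):
        x,y=ce[i]
        if st[i,4]>6 and box[0]<x<box[2] and box[1]<y<box[3]: print(st[i],ce[i])
print("top");red(t,(260,200,390,330));print("scene");red(s,(270,180,420,300))
p=[.581,.0262,.105];print("home top-centre px",proj(t,p),proj(s,p),"head bottom",proj(s,[.581,.0262,.091]))
g=cv2.cvtColor(t["image"],cv2.COLOR_RGB2GRAY).astype(np.float32);ax=np.array([.535,.0062])
for r in(.070,.073,.076,.078):
    an=np.linspace(.2,.6,161);px=np.array([proj(t,[ax[0]+r*np.cos(a),ax[1]+r*np.sin(a),.077])for a in an],np.float32)
    v=cv2.remap(g,px[:,0].reshape(1,-1),px[:,1].reshape(1,-1),cv2.INTER_LINEAR)[0];d=np.clip(np.median(v)-15-v,0,None);print(r,an[v.argmin()],(d*an).sum()/d.sum())
A=cv2.resize(t["image"][200:320,265:385],(480,480),interpolation=cv2.INTER_CUBIC)
B=cv2.resize(s["image"][190:290,290:356],(317,480),interpolation=cv2.INTER_CUBIC)
cv2.imwrite("pics/end.png",np.hstack([A,B])[:,:,::-1])
E
```

```text
16.7833 [0.5306 0.2147 0.1971] [ 0.4134 -0.6573 -0.6555]
top
[303 215  10   9  47] [308.0213 219.1915]
[311 236  10  11  87] [315.5287 240.5172]
scene
[328 216   9  20 119] [331.605  224.2689]
[310 239  10   8  56] [314.8571 241.7321]
home top-centre px [314.4853 239.2597] [332.612  218.5243] head bottom [332.534  224.6533]
0.07 0.375 0.3843465625043598
0.073 0.385 0.37918671036040674
0.076 0.3725 0.38328459972018497
0.078 0.38749999999999996 0.38237359415189004
```

```bash
python3 -c "
from workcell import job_done; print(job_done())"
```

```text
the job is handed in; nothing more can be done
None
```

The pulley mark faces the pointer (it ended about 1° past where I set it when the pin drew it along), the red pin is home in the bore and released, and the job is handed in at about 17 s; I did not touch the meter, relay or screwdriver.

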